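# Line up the cores and crack the drying box open

## Robot

A 6-joint arm with a two-finger parallel gripper is mounted at the origin on the work surface; the furniture and walls round the work are solid. World frame = base frame: x ahead of the robot, y to its left, z up, the work surface at z = 0. Lengths are in m, angles in degrees, forces in N, time in s.
With the tool pointing down it reaches from about 0.35 to 0.875 m from the base axis. Payload 4.2 kg.
Tool frame: the origin (TCP) lies on the centre line of the jaws, within the pads' length; the fingertips stand 25 mm ahead of it and the grasp point (between the pads) lies 6 mm ahead of it; z points along the fingers, y is the line along which they close (so a half turn about z gives the same grasp; the last joint's range is limited). The gripper opens to 87 mm and grips with 3 to 60 N. Pads are 19 mm wide; open, the fingers measure 117 mm over their backs; the gripper's body (75 mm by 190 mm) begins 51 mm behind the grasp point.
Start: joints at [-51.589, 22.042, 0.453, 0, -68.411, -14.817], TCP at [0.25, -0.573, 0.21] pointing down, gripper open.
Joint ranges: [-179.83, 179.83], [-69.29, 118.12], [-61.27, 80.66], [-181.25, 117.63], [-171.15, -9.14], [-177.46, 177.46]. Speed limits (degrees/s): [159.86, 159.86, 180, 180, 180, 180].

## Interface

Orientations are given as a 3x3 rotation matrix whose columns are the frame's x, y, z axes.
In Python, from station import r gives the robot as it stands.
- The arm moves only by the tool move_arm, never from a script. Its argument "series" is a list of rows, each an object with "grip": the opening, from 0 (shut) to 1 (fully open); "xyz": the shift along the tool's x, y, z in mm, a list of three; "angular": the turn, a rotation vector about the tool's x, y, z in rad, a list of three. A call has 1 to 10 rows; each row is the pose to reach, as a shift and turn from the pose commanded when the call began, along the tool's axes at that moment; what a row does not reach only later rows make up. A row lasts 1/10 s, in which the tool goes at most 50 mm and 8.59 degrees, less where a joint would pass 70% of its speed; a pose out of reach is approached as far as the arm can. A call with a gripper value outside its range is refused whole. The fingers move at their own pace and stop on an object; the grip force is fixed at half the most. Time passes only in rows, so rows that repeat a pose let the fingers close. It gives the time, the measured TCP pose, the force, the opening and the grip force at its end, in the units of the state.
- r.sense(): the state, without advancing time (a new reading comes with each control period).
- r.capture(name): name is "scene" or "top"; returns a dict with "img" (384x512x3 uint8, red, green, blue), "camera_matrix" (3x3 intrinsics, pixels), "rvec" (rotation vector, rad) and "tvec" (3), from world to camera coordinates, as OpenCV has them. Camera axes: x right, y down, z forward; pixel columns grow to the right and rows downward; lengths in m; the calibration is good to about 2 mm. A picture is of the moment at which its call begins. There is no depth.
- r.finish_job(): hands the job in; it is judged then, once.
The state is a dict: "time_s": time; "joints": joint angles; "joint_velocities": joint speeds; "effort": joint torques, N m; "tcp_pos": TCP position; "ee_rot": TCP orientation; "wrist_force": force on the tool from outside, world axes, zero at the start; "moment": the same for the moment, N m; "gripper_width": opening from 0.0 (shut) to 1.0 (fully open); "gripper_force": force on a finger pad.
Only numpy, scipy, OpenCV 4.12 (cv2) and the standard library are available. Lean on these libraries where they do the work, as an engineer would, in place of code of your own. Each camera call takes 0.05 s, during which the arm holds its last target. There are 200 camera calls.

## Task

Nudge the three loose stepped sand cores into the three V notches of the wooden rail, one in each, fully home and upright, so they stand in an even row ready to load. Then take the drying box's lid by its handle, pull it up until the sticky seal lets go, and hold it level just above the box, about 20 mm clear of its seat, without ever pulling it far away; finish still holding it there by the handle. Leave the broken core and the other things on the bench where they are.

Things in the scene. Friction and masses are not known exactly. Their poses are not given: they have to be found in the camera images.
- core_a: a stepped, round, sandy-beige coated sand core standing upright, 55 mm tall: base 43 mm across and 19 mm high, then a 31 mm neck up to 44 mm, then a 20 mm top; 60 to 105 g. Origin at the centre of its underside, z up. All three are alike; it starts 30 to 60 mm in front of the left notch and up to 10 mm to one side
- core_b: a stepped, round, sandy-beige coated sand core standing upright, 55 mm tall: base 43 mm across and 19 mm high, then a 31 mm neck up to 44 mm, then a 20 mm top; 60 to 105 g. Origin at the centre of its underside, z up. All three are alike; it starts 30 to 60 mm in front of the middle notch and up to 10 mm to one side
- core_c: a stepped, round, sandy-beige coated sand core standing upright, 55 mm tall: base 43 mm across and 19 mm high, then a 31 mm neck up to 44 mm, then a 20 mm top; 60 to 105 g. Origin at the centre of its underside, z up. All three are alike; it starts 30 to 60 mm in front of the right notch and up to 10 mm to one side
- setting_rail: low waxed wooden rail fixed to the table, 236 mm long along its own y, 22 mm high, with three V notches 70 mm apart (45 degree faces) open to its own -x, where the cores start. Origin on the table, middle of the bar's front line; teeth stick out to x = -28 mm, the back is at x = +32 mm. Pushed along +x, a core is centred by the faces, but may bind if pushed off-centre. Left or right of the box, turned
- notch_left (a point): centre of the spot, on the table surface, where a core's axis stands when the core is fully seated in the left (+y) V notch (seen from the open side of the rail)
- notch_middle (a point): centre of the spot, on the table surface, where a core's axis stands when the core is fully seated in the middle V notch (seen from the open side of the rail)
- notch_right (a point): centre of the spot, on the table surface, where a core's axis stands when the core is fully seated in the right (-y) V notch (seen from the open side of the rail)
- drying_box: grey sheet-metal drying box fixed to the table, 150 x 150 mm, 72 mm high to its rubber rim. Origin at the centre of its underside; a round sight glass marks its front, its own -x side. It may stand left or right of the rail and be turned
- lid: flat aluminium lift-off lid of the drying box, 156 x 156 x 11 mm, 0.33 kg, starting shut. Origin at the centre of its underside on the rim (z = 72 mm shut), axes as the box's; a 126 mm square plug reaches 10 mm deeper. The seal grips the plug: lifting takes about 12 to 19 N (weight included) over the first 5 mm, then only the weight, 3.2 N; let go, it drops
- handle_grip (a point): middle, on the axis, of the dark steel bow handle on top of the lid: a square bar 12 x 12 mm along the lid's y, 72 mm clear between its posts. It lies 50 mm above the lid's origin, 39 mm above the lid's top face and 122 mm above the table when shut; moves with the lid
- sanding_block: cork sanding block, 66 x 112 x 32 mm, lying in front of the box; leave it. Origin at the centre of its underside
- core_broken: broken-off rejected core, 48 mm across, 59 mm tall, waisted, standing behind the rail; leave it. Origin at the centre of its underside
- file_round: round file with a wooden handle, 256 mm long, at the right; leave it. Origin under its middle
There are look-alikes about, which are no part of the job. What is shaped like the core_c but purple is not meant.

How it is judged:
By the outcome, as a careful person would: the job done as asked, in the order asked, and still so for the second after the job is handed in, while the arm keeps its last pose, push and grip.
It also fails if it takes over 58 s, if anything falls off the work surface, if the arm or the gripper's body presses on something with over 40 N, if the wrist force passes 120 N, or if a joint passes its speed limit or range.

## Working session

There is one attempt and no reset: what is moved stays moved. The work goes in short steps, Python scripts to look and compute and a tool call to move; the robot and the scene stay as the last step left them, time stands still between calls to the robot, and variables do not carry over. Pictures are saved under pics/ and viewed, at most 10 in all, crops included, and the job is handed in when it is done.

Besides the shell and the picture viewer there is one more tool, called after "Call:" as name(argument=value, ...), one argument or row to a line, values as JSON. move_arm: Moves the arm, as the interface text tells. Its arguments: {"type":"object","properties":{"series":{"type":"array"}},"required":["series"]}

```bash
ls; mkdir -p pics
python3 - <<'E'
from station import r
import cv2,json,numpy as np
s=r.sense();print({k:np.round(v,3).tolist() for k,v in s.items()})
for n in("scene","top"):
    c=r.capture(n);cv2.imwrite(f"pics/{n}0.png",cv2.cvtColor(c["img"],cv2.COLOR_RGB2BGR))
    np.savez(f"{n}.npz",**c);print(n,c["camera_matrix"],c["rvec"],c["tvec"])
E
```

```text
pics
{'time_s': 0.0, 'joints': [-51.589, 22.091, 0.379, -0.03, -68.411, -14.816], 'joint_velocities': [-0.039, 0.026, 0.071, -0.046, 0.098, -0.1], 'effort': [0.0, -39.066, 18.741, 4.22, 0.011, -0.0], 'tcp_pos': [0.25, -0.572, 0.209], 'ee_rot': [[-0.916, -0.4, -0.001], [-0.4, 0.916, 0.002], [0.0, 0.002, -1.0]], 'wrist_force': [-0.216, 0.418, 0.491], 'moment': [0.007, -0.063, 0.008], 'gripper_force': 0.0, 'gripper_width': 1.003}
scene [[422.19020122   0.         257.86944268]
 [  0.         422.19020122 187.16313246]
 [  0.           0.           1.        ]] [ 0.84128548 -2.56798991  1.02084118] [0.43450121 0.34264039 1.01607264]
top [[435.64759502   0.         260.47831963]
 [  0.         435.64759502 193.65528759]
 [  0.           0.           1.        ]] [ 2.1447664  -2.20286878  0.09698335] [-0.03415196  0.60221103  1.27062786]
```

View pics/scene0.png

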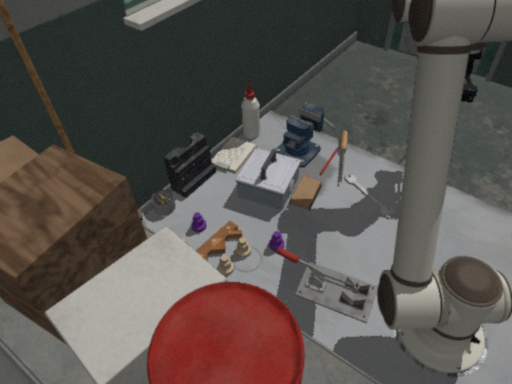

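View pics/top0.png

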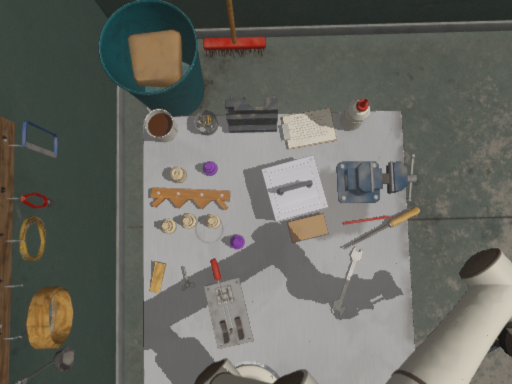

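The top view shows the rail at about (190,198), the cores at (169,226), (189,221) and (213,222), the lid at (295,188) with its handle, and the broken core at (178,174). Next I'll enlarge the rail and the lid.

Run:
```python
import cv2,numpy as np
a=cv2.imread("pics/top0.png");b=cv2.imread("pics/scene0.png")
p=cv2.resize(a[150:250,140:240],None,fx=6,fy=6,interpolation=cv2.INTER_CUBIC)
cv2.imwrite("pics/c1.png",p)
q=cv2.resize(a[150:250,250:350],None,fx=4,fy=4,interpolation=cv2.INTER_CUBIC)
s=cv2.resize(b[140:280,180:320],None,fx=400/140,fy=400/140,interpolation=cv2.INTER_CUBIC)
cv2.imwrite("pics/c2.png",np.hstack([q,s]))
```

```text
(no output)
```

View pics/c1.png

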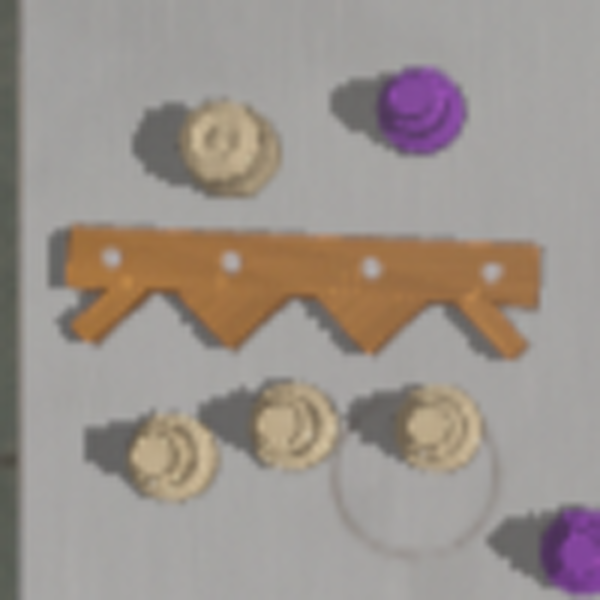

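View pics/c2.png

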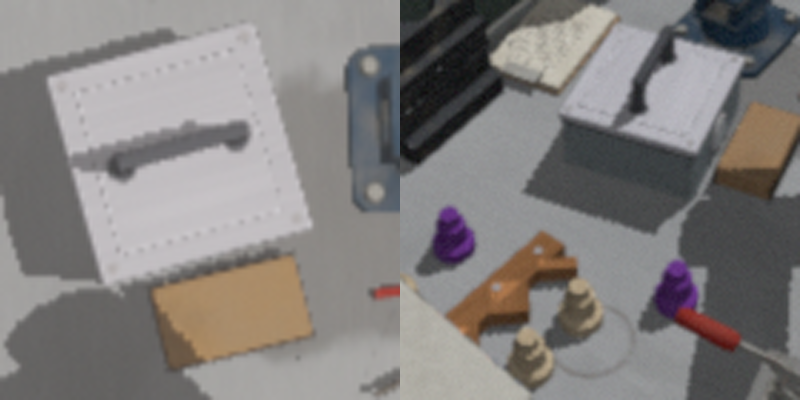

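The close-up shows the rail's corners, screws and tooth tips, the three cores in front of it, and a lid handle running from (118,165) to (238,132) in the left half of c2. I'll turn these into positions next.

```bash
cat > h.py <<'E'
import cv2,numpy as np
def cam(n): return np.load(f"{n}.npz")
def ray(c,uv,z):
    R=cv2.Rodrigues(c["rvec"])[0];o=-R.T@c["tvec"]
    d=R.T@np.linalg.inv(c["camera_matrix"])@np.array([uv[0],uv[1],1.]);return (o+d*(z-o[2])/d[2])[:2]
def rigid(m,w):
    m=np.array(m,float);w=np.array(w);U,_,V=np.linalg.svd((m-m.mean(0)).T@(w-w.mean(0)))
    R=V.T@np.diag([1,np.linalg.det(V.T@U.T)])@U.T;t=w.mean(0)-R@m.mean(0);return R,t,(m@R.T+t-w)*1e3
E
python3 - <<'E'
from h import *
c=cam("top")
P=lambda u,v,z:ray(c,(140+(u+.5)/6-.5,150+(v+.5)/6-.5),z)
print("cam",-cv2.Rodrigues(c["rvec"])[0].T@c["tvec"])
w=[P(*p,.022) for p in [(70,226),(540,243),(540,307),(233,348),(371,353),(66,287)]]
m=[(.032,.118),(.032,-.118),(0,-.118),(-.028,.035),(-.028,-.035),(0,.118)]
R,t,e=rigid(m,w);print("rail",t,np.degrees(np.arctan2(R[1,0],R[0,0])),e.round(1).tolist())
for k,y in zip("abc",(.07,0,-.07)): print(k,"notch",(R@[-.0234,y]+t).round(4))
# base centre via mask
img=cv2.cvtColor(c["img"],cv2.COLOR_RGB2HSV)
for k,tp,bs in (("a",(152,455),(173,458)),("b",(278,424),(294,426)),("c",(430,424),(439,429))):
    a=P(*tp,.055);b=P(*bs,.012);print(k,a.round(4),b.round(4),"rail frame",(R.T@(b-t)).round(4),(R.T@(a-t)).round(4))
Q=lambda u,v,z:ray(c,(250+(u+.5)/4-.5,150+(v+.5)/4-.5),z)
w=[Q(*p,.083) for p in [(49,78),(256,22),(312,227),(107,285)]]
R,t,e=rigid([(.078,.078),(.078,-.078),(-.078,-.078),(-.078,.078)],w)
print("lid",t,np.degrees(np.arctan2(R[1,0],R[0,0])),e.round(1).tolist())
h=[Q(*p,.128) for p in [(121,162),(238,132)]];print("handle",h,(h[0]+h[1])/2)
E
```

```text
cam [ 0.48319422 -0.05096038  1.31994167]
rail [0.59114014 0.16054106] -3.687869944578761 [[1.0, -0.4], [0.7, -1.2], [0.8, 0.2], [-1.0, 1.5], [-1.1, 0.3], [-0.4, -0.4]]
a notch [0.5723 0.2319]
b notch [0.5678 0.162 ]
c notch [0.5633 0.0922]
a [0.5136 0.2291] [0.5129 0.2281] rail frame [-0.0825  0.0624] [-0.0818  0.0634]
b [0.5269 0.168 ] [0.5272 0.1675] rail frame [-0.0643  0.0028] [-0.0646  0.0033]
c [0.525  0.0945] [0.5238 0.095 ] rail frame [-0.063  -0.0697] [-0.0618 -0.0701]
lid [ 0.6103581  -0.14883405] 13.727375957710837 [[1.2, 1.6], [1.6, -0.2], [-1.5, -3.0], [-1.3, 1.7]]
handle [array([ 0.60021223, -0.10385199]), array([ 0.6187852 , -0.18496761])] [ 0.60949871 -0.1444098 ]
```

```bash
cat >> h.py <<'E'
from scipy.spatial.transform import Rotation as Ro
def plan(pts,yaw):
    "tool shifts (mm) to world TCP points, turn so tool y lies at world angle yaw"
    from station import r
    s=r.sense();R=np.array(s["ee_rot"]);p=np.array(s["tcp_pos"])
    y=np.radians(yaw);G=np.array([[np.sin(y),np.cos(y),0],[-np.cos(y),np.sin(y),0],[0,0,-1]]).T
    G=np.column_stack([np.cross([np.cos(y),np.sin(y),0],[0,0,-1]),[np.cos(y),np.sin(y),0],[0,0,-1]])
    print("t",round(s["time_s"],2),"tcp",p.round(4),"j6",round(s["joints"][5],1),"F",np.round(s["wrist_force"],1),"w",round(s["gripper_width"]*87,1))
    print("turn",Ro.from_matrix(R.T@G).as_rotvec().round(4))
    for q in pts: print(q,"->",(R.T@(np.array(q)-p)*1e3).round(1))
E
sed -i '/G=np.array/s/;G=np.array.*//' h.py
python3 -c "
from h import *
plan([(.513,.228,.21),(.513,.228,.11),(.513,.228,.051)],86.3)"
```

```text
t 0.1 tcp [ 0.25   -0.5722  0.2094] j6 -14.8 F [-0.5 -0.2  0.1] w 87.0
turn [ 0.0019 -0.0005  0.4762]
(0.513, 0.228, 0.21) -> [-5.612e+02  6.282e+02  5.000e-01]
(0.513, 0.228, 0.11) -> [-561.3  628.   100.5]
(0.513, 0.228, 0.051) -> [-561.3  627.8  159.5]
```

Call:
move_arm(
  series=[
    {"grip":0.52,"xyz":[-561,628,0],"angular":[0,0,0.476]},
    {"grip":0.52,"xyz":[-561,628,0],"angular":[0,0,0.476]},
    {"grip":0.52,"xyz":[-561,628,0],"angular":[0,0,0.476]},
    {"grip":0.52,"xyz":[-561,628,0],"angular":[0,0,0.476]},
    {"grip":0.52,"xyz":[-561,628,0],"angular":[0,0,0.476]},
    {"grip":0.52,"xyz":[-561,628,0],"angular":[0,0,0.476]},
    {"grip":0.52,"xyz":[-561,628,0],"angular":[0,0,0.476]},
    {"grip":0.52,"xyz":[-561,628,0],"angular":[0,0,0.476]},
    {"grip":0.52,"xyz":[-561,628,0],"angular":[0,0,0.476]},
    {"grip":0.52,"xyz":[-561,628,0],"angular":[0,0,0.476]},
  ],
)

```text
time_s: 1.1
tcp_pos: [0.4041, -0.1024, 0.2105]
ee_rot: [[-0.998, 0.064, 0.0], [0.064, 0.998, 0.0], [-0.0, 0.0, -1.0]]
wrist_force: [1.4, -0.5, 0.9]
gripper_width: 0.518
gripper_force: 0.0
```

```bash
python3 -c "
from h import *
plan([(.513,.228,.11),(.513,.228,.051)],86.3)"
```

```text
t 1.1 tcp [ 0.4041 -0.1024  0.2105] j6 -102.0 F [ 1.4 -0.5  0.9] w 45.0
turn [0.0002 0.0004 0.0004]
(0.513, 0.228, 0.11) -> [-87.5 336.7 100.6]
(0.513, 0.228, 0.051) -> [-87.5 336.7 159.6]
```

Call:
move_arm(
  series=[
    {"grip":0.52,"xyz":[-86,332,80],"angular":[0,0,0]},
    {"grip":0.52,"xyz":[-86,332,80],"angular":[0,0,0]},
    {"grip":0.52,"xyz":[-86,332,80],"angular":[0,0,0]},
    {"grip":0.52,"xyz":[-86,332,80],"angular":[0,0,0]},
    {"grip":0.52,"xyz":[-86,332,80],"angular":[0,0,0]},
    {"grip":0.52,"xyz":[-86,332,80],"angular":[0,0,0]},
    {"grip":0.52,"xyz":[-86,332,80],"angular":[0,0,0]},
    {"grip":0.52,"xyz":[-86,332,80],"angular":[0,0,0]},
    {"grip":0.52,"xyz":[-86,332,80],"angular":[0,0,0]},
    {"grip":0.52,"xyz":[-86,332,80],"angular":[0,0,0]},
  ],
)

```text
time_s: 2.1
tcp_pos: [0.5108, 0.2206, 0.1302]
ee_rot: [[-0.998, 0.065, -0.001], [0.065, 0.998, -0.001], [0.001, -0.001, -1.0]]
wrist_force: [-1.1, -0.9, 0.1]
gripper_width: 0.52
gripper_force: 0.0
```

```bash
python3 -c "
from h import *
plan([(.513,.228,.051),(.5723-.005,.2319+.0003,.051),(.5723-.005,.2319+.0003,.12)],86.3)"
```

```text
t 2.1 tcp [0.5108 0.2206 0.1302] j6 -133.7 F [-1.1 -0.9  0.1] w 45.2
turn [-0.0006 -0.0009 -0.    ]
(0.513, 0.228, 0.051) -> [-1.8  7.6 79.2]
(0.5673, 0.2322, 0.051) -> [-55.7  15.3  79.1]
(0.5673, 0.2322, 0.12) -> [-55.7  15.2  10.1]
```

Call:
move_arm(
  series=[
    {"grip":0.52,"xyz":[-2,8,35],"angular":[0,0,0]},
    {"grip":0.52,"xyz":[-2,8,60],"angular":[0,0,0]},
    {"grip":0.52,"xyz":[-2,8,79],"angular":[0,0,0]},
    {"grip":0.52,"xyz":[-2,8,79],"angular":[0,0,0]},
    {"grip":0.3,"xyz":[-2,8,79],"angular":[0,0,0]},
    {"grip":0.3,"xyz":[-2,8,79],"angular":[0,0,0]},
    {"grip":0.3,"xyz":[-2,8,79],"angular":[0,0,0]},
  ],
)

```text
time_s: 2.8
tcp_pos: [0.5146, 0.2295, 0.053]
ee_rot: [[-0.998, 0.064, 0.002], [0.064, 0.998, 0.002], [-0.002, 0.002, -1.0]]
wrist_force: [0.3, 0.2, 0.3]
gripper_width: 0.346
gripper_force: 0.0
```

```bash
python3 -c "
from h import *
plan([(.5723-.012,.2319+.0008,.0515),(.5723-.005,.2319+.0003,.0515),(.5723-.005,.2319+.0003,.12)],86.3)
from station import r
for n in ('top',):
    c=r.capture(n);cv2.imwrite('pics/t1.png',cv2.resize(cv2.cvtColor(c['img'],cv2.COLOR_RGB2BGR)[150:250,140:240],None,fx=4,fy=4))"
```

```text
t 2.8 tcp [0.5146 0.2295 0.053 ] j6 -134.2 F [0.3 0.2 0.3] w 30.1
turn [0.002  0.0022 0.0001]
(0.5603, 0.2327, 0.0515) -> [-45.4   6.2   1.6]
(0.5673, 0.2322, 0.0515) -> [-52.4   6.1   1.6]
(0.5673, 0.2322, 0.12) -> [-52.6   6.2 -66.9]
```

Call:
move_arm(
  series=[
    {"grip":0.25,"xyz":[0,0,0],"angular":[0,0,0]},
    {"grip":0.25,"xyz":[0,0,0],"angular":[0,0,0]},
    {"grip":0.25,"xyz":[0,0,0],"angular":[0,0,0]},
  ],
)

```text
time_s: 3.15
tcp_pos: [0.5138, 0.2293, 0.0516]
ee_rot: [[-0.998, 0.064, 0.0], [0.064, 0.998, 0.0], [-0.0, 0.0, -1.0]]
wrist_force: [0.6, -0.3, -0.2]
gripper_width: 0.257
gripper_force: 0.0
```

```bash
python3 -c "
from h import *
from station import r
o=[]
for n,(x,y) in (('top',(140,150)),('scene',(180,180))):
    c=r.capture(n);o.append(cv2.resize(cv2.cvtColor(c['img'],cv2.COLOR_RGB2BGR)[y:y+110,x:x+110],(400,400),interpolation=cv2.INTER_CUBIC))
cv2.imwrite('pics/t2.png',np.hstack(o))"
```

```text
(no output)
```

View pics/t2.png

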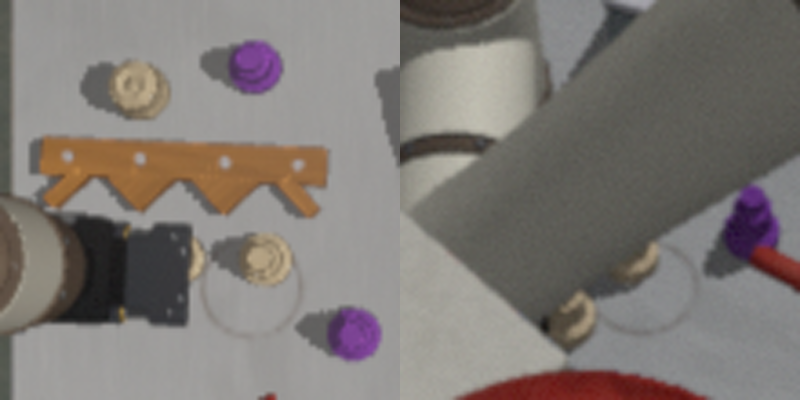

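Call:
move_arm(
  series=[
    {"grip":0.52,"xyz":[0,0,0],"angular":[0,0,0]},
    {"grip":0.52,"xyz":[0,0,0],"angular":[0,0,0]},
    {"grip":0.52,"xyz":[0,0,0],"angular":[0,0,0]},
    {"grip":0.52,"xyz":[0,0,-40],"angular":[0,0,0]},
    {"grip":0.52,"xyz":[80,0,-90],"angular":[0,0,0]},
    {"grip":0.52,"xyz":[120,-50,-90],"angular":[0,0,0]},
    {"grip":0.52,"xyz":[120,-50,-90],"angular":[0,0,0]},
  ],
)

```text
time_s: 3.95
tcp_pos: [0.3894, 0.1866, 0.142]
ee_rot: [[-0.998, 0.064, 0.0], [0.064, 0.998, 0.001], [-0.0, 0.001, -1.0]]
wrist_force: [-0.4, 0.5, 0.3]
gripper_width: 0.52
gripper_force: 0.0
```

```bash
python3 -c "
from h import *
from station import r
o=[]
for n,(x,y) in (('top',(140,150)),('scene',(180,180))):
    c=r.capture(n);o.append(cv2.resize(cv2.cvtColor(c['img'],cv2.COLOR_RGB2BGR)[y:y+100,x:x+100],(400,400),interpolation=cv2.INTER_CUBIC))
cv2.imwrite('pics/t3.png',np.hstack(o))"
```

```text
(no output)
```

View pics/t3.png

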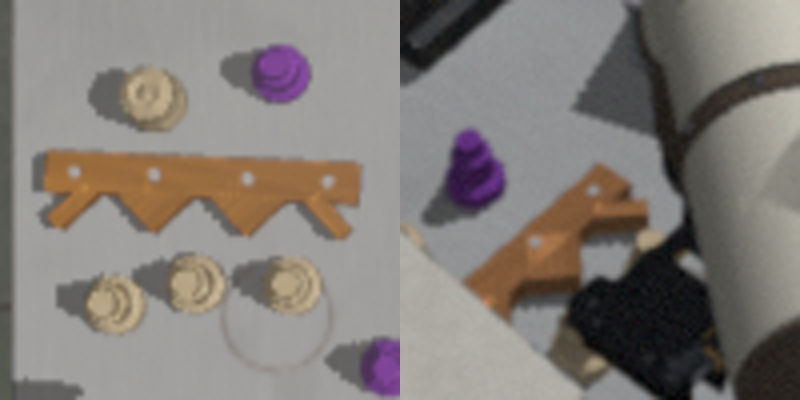

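Core a is still standing about where it was (top view (164,225)), so the fingers closed without gripping it. I'll check where the tool shows up in the images against its reported pose.

```bash
python3 -c "
from h import *
from station import r
s=r.sense();p=np.array(s['tcp_pos']);R=np.array(s['ee_rot']);o=[]
pts=np.array([p+R@[0,dy,dz] for dy in(-.0226,.0226) for dz in(.006,.025)]+[p,p+R@[0,0,-.05],p+R@[0,0,-.15]])
for n in('top','scene'):
    c=r.capture(n);uv=cv2.projectPoints(pts,c['rvec'],c['tvec'],c['camera_matrix'],None)[0][:,0]
    print(n,uv.round(0).tolist())
    im=cv2.cvtColor(c['img'],cv2.COLOR_RGB2BGR)
    x,y=(uv[:5].mean(0)-50).astype(int);x=max(x,0);y=max(y,0);im=cv2.resize(im[y:y+100,x:x+100],(400,400),interpolation=cv2.INTER_CUBIC)
    for i,q in enumerate(uv): cv2.circle(im,tuple(((q-[x,y]+.5)*4).astype(int)),3,((0,0,255),(0,255,0))[i>3],-1)
    o.append(im)
cv2.imwrite('pics/t4.png',np.hstack(o))"
```

```text
top [[184.0, 272.0], [185.0, 271.0], [167.0, 271.0], [168.0, 271.0], [175.0, 272.0], [171.0, 274.0], [162.0, 278.0]]
scene [[269.0, 264.0], [269.0, 269.0], [257.0, 277.0], [257.0, 281.0], [263.0, 269.0], [263.0, 257.0], [262.0, 229.0]]
```

View pics/t4.png

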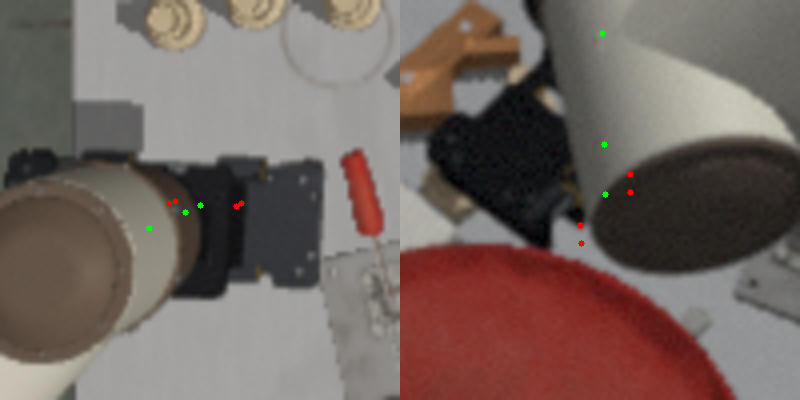

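```bash
python3 -c "
from h import *
t,s=cam('top'),cam('scene')
P=lambda c:c['camera_matrix']@np.column_stack([cv2.Rodrigues(c['rvec'])[0],c['tvec']])
def tri(a,b):
    X=cv2.triangulatePoints(P(t),P(s),np.array(a,float),np.array(b,float))[:,0];return (X[:3]/X[3]).round(4)
S=lambda u,v:((u-400)/(400/140)+180-.3,v/(400/140)+140-.3)
T=lambda u,v:(140+u/6-.4,150+v/6-.4)
L=lambda u,v:(250+u/4-.4,150+v/4-.4)
print('c top',tri(T(430,424),S(580,287)))
print('b top',tri(T(278,424),S(526,336)))
print('purple top L',tri(T(412,97),S(449,214)))
print('screw3',tri(T(371,268),S(497,294)),'screw4',tri(T(491,272),S(539,252)))
print('lid corners',tri(L(49,78),S(562,116)),tri(L(256,22),S(619,25)),tri(L(312,227),S(745,57)))
"
```

```text
c top [0.524  0.0946 0.0476]
b top [0.527  0.1687 0.0508]
purple top L [0.6854 0.1011 0.0497]
screw3 [0.6048 0.1276 0.0083] screw4 [0.6005 0.0665 0.0157]
lid corners [ 0.6668 -0.0572  0.0712] [ 0.7037 -0.2078  0.0731] [ 0.5543 -0.2411  0.0782]
```

```bash
python3 -c "
from h import *
from station import r
a=cam('top')['img'];c=r.capture('top');b=c['img'];s=r.sense();print(np.round(s['tcp_pos'],4),np.round(s['joints'],1))
for n,(x,y) in dict(a=(158,214),b=(179,211),c=(203,211)).items():
    A=a[y:y+24,x:x+24].mean(2);B=b[y:y+24,x:x+24].mean(2)
    A=np.float32(A);B=np.float32(B)
    print(n,cv2.phaseCorrelate(A,B,cv2.createHanningWindow((24,24),cv2.CV_32F)),np.abs(A-B).max())
"
```

```text
[0.3913 0.1875 0.142 ] [  47.2    7.2  -30.9    0.   -51.8 -140.9]
a ((0.02799275793402245, -0.010224503456377931), 0.9962483066030674) 5.640381
b ((0.013235661066728355, -0.0322466221296569), 0.9798126206215885) 5.972061
c ((-0.012395309966102275, -0.009067365576008513), 0.9997959365654323) 6.1864014
```

Call:
move_arm(
  series=[
    {"grip":0.52,"xyz":[-40,4,20],"angular":[0,0,0]},
    {"grip":0.52,"xyz":[-69,7,50],"angular":[0,0,0]},
    {"grip":0.52,"xyz":[-69,7,80],"angular":[0,0,0]},
    {"grip":0.52,"xyz":[-69,7,95],"angular":[0,0,0]},
    {"grip":0.52,"xyz":[-69,7,103],"angular":[0,0,0]},
    {"grip":0.52,"xyz":[-69,7,108],"angular":[0,0,0]},
    {"grip":0.52,"xyz":[-69,7,111],"angular":[0,0,0]},
    {"grip":0.52,"xyz":[-69,7,113],"angular":[0,0,0]},
    {"grip":0.52,"xyz":[-69,7,113],"angular":[0,0,0]},
  ],
)

```text
time_s: 5.1
tcp_pos: [0.4604, 0.1899, 0.0289]
ee_rot: [[-0.998, 0.064, 0.001], [0.064, 0.998, 0.001], [-0.001, 0.001, -1.0]]
wrist_force: [0.3, -0.7, 1.1]
gripper_width: 0.519
gripper_force: 0.0
```

Call:
move_arm(
  series=[
    {"grip":0.52,"xyz":[0,0,1],"angular":[0,0,0]},
    {"grip":0.52,"xyz":[0,0,2],"angular":[0,0,0]},
    {"grip":0.52,"xyz":[0,0,3],"angular":[0,0,0]},
    {"grip":0.52,"xyz":[0,0,4],"angular":[0,0,0]},
    {"grip":0.52,"xyz":[0,0,4.5],"angular":[0,0,0]},
    {"grip":0.52,"xyz":[0,0,4.5],"angular":[0,0,0]},
  ],
)

```text
time_s: 5.7
tcp_pos: [0.4601, 0.1895, 0.0238]
ee_rot: [[-0.998, 0.064, -0.0], [0.064, 0.998, -0.0], [0.0, -0.0, -1.0]]
wrist_force: [-0.2, -0.1, 0.6]
gripper_width: 0.518
gripper_force: 0.0
```

Call:
move_arm(
  series=[
    {"grip":0.52,"xyz":[0,0,1],"angular":[0,0,0]},
    {"grip":0.52,"xyz":[0,0,2],"angular":[0,0,0]},
    {"grip":0.52,"xyz":[0,0,3],"angular":[0,0,0]},
    {"grip":0.52,"xyz":[0,0,4],"angular":[0,0,0]},
  ],
)

```text
time_s: 6.1
tcp_pos: [0.4601, 0.1895, 0.0198]
ee_rot: [[-0.998, 0.064, -0.0], [0.064, 0.998, -0.0], [0.0, -0.0, -1.0]]
wrist_force: [-0.8, 0.1, -0.1]
gripper_width: 0.52
gripper_force: 0.0
```

```bash
python3 -c "
from h import *
from station import r
o=[];s=r.sense();p=np.array(s['tcp_pos']);R=np.array(s['ee_rot'])
pts=np.array([p+R@[0,dy,.025] for dy in(-.0226,.0226)])
for n in('top','scene'):
    c=r.capture(n);uv=cv2.projectPoints(pts,c['rvec'],c['tvec'],c['camera_matrix'],None)[0][:,0];print(uv)
    im=cv2.cvtColor(c['img'],cv2.COLOR_RGB2BGR)
    x,y=(uv.mean(0)-40).astype(int);im=cv2.resize(im[y:y+80,x:x+80],(400,400),interpolation=cv2.INTER_CUBIC)
    for q in uv: cv2.circle(im,tuple(((q-[x,y]+.5)*5).astype(int)),2,(0,0,255),-1)
    o.append(im)
cv2.imwrite('pics/t5.png',np.hstack(o))"
```

```text
[[189.96950958 243.43112483]
 [175.05406366 242.86541734]]
[[245.56349277 281.52117577]
 [234.0615817  293.22175843]]
```

View pics/t5.png

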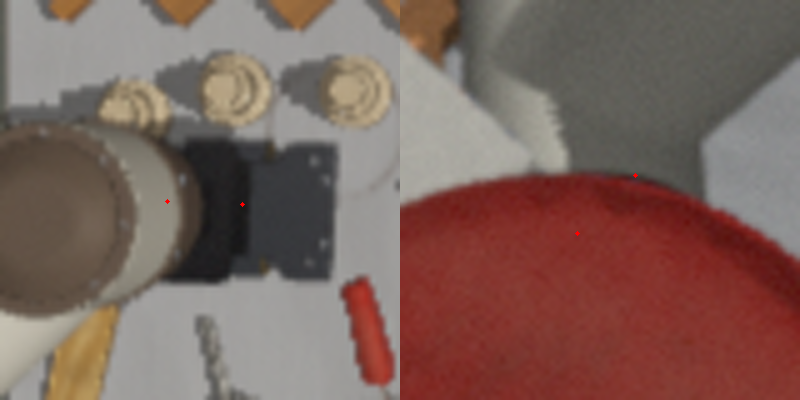

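Call:
move_arm(
  series=[
    {"grip":0.52,"xyz":[0,0,1.5],"angular":[0,0,0]},
    {"grip":0.52,"xyz":[0,0,3],"angular":[0,0,0]},
    {"grip":0.52,"xyz":[0,0,4.5],"angular":[0,0,0]},
    {"grip":0.52,"xyz":[0,0,6],"angular":[0,0,0]},
  ],
)

```text
time_s: 6.6
tcp_pos: [0.4601, 0.1896, 0.0138]
ee_rot: [[-0.998, 0.064, -0.0], [0.064, 0.998, -0.0], [0.0, -0.0, -1.0]]
wrist_force: [0.5, 0.7, 0.8]
gripper_width: 0.52
gripper_force: 0.0
```

Call:
move_arm(
  series=[
    {"grip":0.52,"xyz":[0,0,1],"angular":[0,0,0]},
    {"grip":0.52,"xyz":[0,0,2],"angular":[0,0,0]},
    {"grip":0.52,"xyz":[0,0,3],"angular":[0,0,0]},
  ],
)

```text
time_s: 6.9
tcp_pos: [0.4602, 0.1896, 0.0108]
ee_rot: [[-0.998, 0.064, 0.0], [0.064, 0.998, 0.0], [-0.0, 0.0, -1.0]]
wrist_force: [-0.6, -0.3, -0.4]
gripper_width: 0.521
gripper_force: 0.0
```

Call:
move_arm(
  series=[
    {"grip":0.52,"xyz":[0,0,1],"angular":[0,0,0]},
    {"grip":0.52,"xyz":[0,0,2],"angular":[0,0,0]},
    {"grip":0.52,"xyz":[0,0,3],"angular":[0,0,0]},
  ],
)

```text
time_s: 7.2
tcp_pos: [0.4602, 0.1896, 0.0078]
ee_rot: [[-0.998, 0.064, 0.0], [0.064, 0.998, 0.0], [-0.0, 0.0, -1.0]]
wrist_force: [0.4, 0.3, 0.3]
gripper_width: 0.522
gripper_force: 0.0
```

Call:
move_arm(
  series=[
    {"grip":0.52,"xyz":[0,0,1],"angular":[0,0,0]},
    {"grip":0.52,"xyz":[0,0,2],"angular":[0,0,0]},
  ],
)

```text
time_s: 7.4
tcp_pos: [0.4602, 0.1896, 0.0058]
ee_rot: [[-0.998, 0.064, 0.0], [0.064, 0.998, 0.0], [-0.0, 0.0, -1.0]]
wrist_force: [-0.4, 0.6, -0.2]
gripper_width: 0.523
gripper_force: 0.0
```

Call:
move_arm(
  series=[
    {"grip":0.52,"xyz":[0,0,1],"angular":[0,0,0]},
    {"grip":0.52,"xyz":[0,0,2],"angular":[0,0,0]},
  ],
)

```text
time_s: 7.6
tcp_pos: [0.4602, 0.1896, 0.0039]
ee_rot: [[-0.998, 0.064, 0.0], [0.064, 0.998, 0.0], [-0.0, 0.0, -1.0]]
wrist_force: [-0.1, -0.0, -0.0]
gripper_width: 0.521
gripper_force: 0.0
```

Call:
move_arm(
  series=[
    {"grip":0.52,"xyz":[0,0,1],"angular":[0,0,0]},
    {"grip":0.52,"xyz":[0,0,2],"angular":[0,0,0]},
  ],
)

```text
time_s: 7.8
tcp_pos: [0.4601, 0.1895, 0.0018]
ee_rot: [[-0.998, 0.064, 0.0], [0.064, 0.998, 0.0], [-0.0, 0.0, -1.0]]
wrist_force: [0.0, -1.1, 0.2]
gripper_width: 0.522
gripper_force: 0.0
```

Call:
move_arm(
  series=[
    {"grip":0.52,"xyz":[0,0,-50],"angular":[0,0,0]},
    {"grip":0.52,"xyz":[0,0,-100],"angular":[0,0,0]},
    {"grip":0.52,"xyz":[0,-50,-118],"angular":[0,0,0]},
    {"grip":0.52,"xyz":[0,-100,-118],"angular":[0,0,0]},
    {"grip":0.52,"xyz":[0,-150,-118],"angular":[0,0,0]},
    {"grip":0.52,"xyz":[0,-190,-118],"angular":[0,0,0]},
    {"grip":0.52,"xyz":[0,-190,-118],"angular":[0,0,0]},
    {"grip":0.52,"xyz":[0,-190,-118],"angular":[0,0,0]},
  ],
)

```text
time_s: 8.6
tcp_pos: [0.4479, -0.001, 0.12]
ee_rot: [[-0.998, 0.067, 0.0], [0.067, 0.998, 0.0], [-0.0, 0.0, -1.0]]
wrist_force: [1.3, 0.7, -0.0]
gripper_width: 0.52
gripper_force: 0.0
```

```bash
python3 -c "
from h import *
from station import r
s=r.sense();c=r.capture('scene');print(np.round(s['tcp_pos'],4),s['joints'],-cv2.Rodrigues(c['rvec'])[0].T@c['tvec'])
np.savez('g0.npz',**c,p=s['tcp_pos'],ee=s['ee_rot'])"
```

```text
[ 0.4479 -0.001   0.12  ] [ 2.07804460e+01  1.02800556e+01 -3.09043543e+01 -2.51450387e-03
 -4.87882432e+01 -1.14593612e+02] [0.0605955  0.61283413 0.97946917]
```

Call:
move_arm(
  series=[
    {"grip":0.95,"xyz":[0,0,0],"angular":[0,0,0]},
    {"grip":0.95,"xyz":[0,0,0],"angular":[0,0,0]},
    {"grip":0.95,"xyz":[0,0,0],"angular":[0,0,0]},
    {"grip":0.95,"xyz":[0,0,0],"angular":[0,0,0]},
  ],
)

```text
time_s: 9.05
tcp_pos: [0.448, 0.0006, 0.1198]
ee_rot: [[-0.998, 0.063, -0.0], [0.063, 0.998, -0.0], [0.0, -0.0, -1.0]]
wrist_force: [-0.2, -0.2, -0.4]
gripper_width: 0.798
gripper_force: 0.0
```

```bash
python3 -c "
from h import *
from station import r
s=r.sense();c=r.capture('scene');g=np.load('g0.npz');p=np.array(s['tcp_pos']);R=np.array(s['ee_rot']);print(s['gripper_width'],p)
np.savez('g1.npz',**c,p=p,ee=R)
d=np.abs(c['img'].astype(int)-g['img']).max(2)>30
ys,xs=np.nonzero(cv2.morphologyEx(d.astype(np.uint8),cv2.MORPH_OPEN,np.ones((2,2))));print(len(xs),xs.min(),xs.max(),ys.min(),ys.max())
o=[]
for a,w in((g,.0452),(c,.0827)):
    pts=np.array([p+R@[0,dy*w/2,dz] for dy in(-1,1) for dz in(-.045,.006,.025)])
    uv=cv2.projectPoints(pts,c['rvec'],c['tvec'],c['camera_matrix'],None)[0][:,0];x,y=(uv.mean(0)-40).astype(int)
    im=cv2.resize(cv2.cvtColor(a['img'],cv2.COLOR_RGB2BGR)[y:y+80,x:x+80],(400,400),interpolation=cv2.INTER_CUBIC)
    for q in uv: cv2.circle(im,tuple(((q-[x,y]+.5)*5).astype(int)),2,(0,0,255),-1)
    o.append(im);print(x,y)
cv2.imwrite('pics/t6.png',np.hstack(o))"
```

```text
0.7983850343508405 [0.4480226  0.00055769 0.11984467]
192 272 448 53 224
245 172
245 173
```

View pics/t6.png

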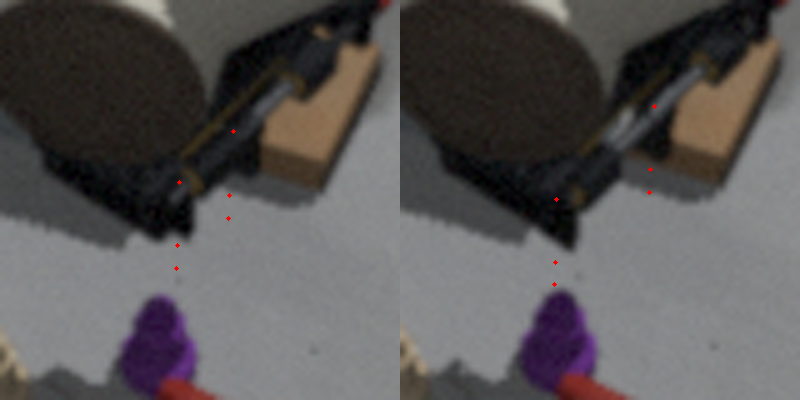

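The scene view shows the finger's lowest corner near (283,219). That is about 30 mm higher than the reported TCP predicts, so I'll find the true tip height by touching clear table.

Call:
move_arm(
  series=[
    {"grip":0.52,"xyz":[0,50,0],"angular":[0,0,0]},
    {"grip":0.52,"xyz":[0,100,0],"angular":[0,0,0]},
    {"grip":0.52,"xyz":[0,150,0],"angular":[0,0,0]},
    {"grip":0.52,"xyz":[0,189,20],"angular":[0,0,0]},
    {"grip":0.52,"xyz":[0,189,60],"angular":[0,0,0]},
    {"grip":0.52,"xyz":[0,189,100],"angular":[0,0,0]},
    {"grip":0.52,"xyz":[0,189,116],"angular":[0,0,0]},
    {"grip":0.52,"xyz":[0,189,118],"angular":[0,0,0]},
  ],
)

```text
time_s: 9.9
tcp_pos: [0.4585, 0.1877, -0.0005]
ee_rot: [[-0.998, 0.064, -0.005], [0.064, 0.998, -0.004], [0.004, -0.004, -1.0]]
wrist_force: [0.3, -0.7, 0.5]
gripper_width: 0.522
gripper_force: 0.0
```

Call:
move_arm(
  series=[
    {"grip":0.52,"xyz":[0,0,1],"angular":[0,0,0]},
    {"grip":0.52,"xyz":[0,0,2],"angular":[0,0,0]},
  ],
)

```text
time_s: 10.1
tcp_pos: [0.4611, 0.1893, 0.0011]
ee_rot: [[-0.998, 0.064, 0.002], [0.064, 0.998, 0.002], [-0.002, 0.002, -1.0]]
wrist_force: [-0.4, 0.5, 0.0]
gripper_width: 0.515
gripper_force: 0.0
```

Call:
move_arm(
  series=[
    {"grip":0.52,"xyz":[0,0,1],"angular":[0,0,0]},
    {"grip":0.52,"xyz":[0,0,2],"angular":[0,0,0]},
  ],
)

```text
time_s: 10.3
tcp_pos: [0.4607, 0.1889, -0.0011]
ee_rot: [[-0.998, 0.064, 0.002], [0.064, 0.998, 0.001], [-0.002, 0.002, -1.0]]
wrist_force: [-0.2, -0.4, 0.6]
gripper_width: 0.518
gripper_force: 0.0
```

Call:
move_arm(
  series=[
    {"grip":0.52,"xyz":[0,0,1],"angular":[0,0,0]},
    {"grip":0.52,"xyz":[0,0,2],"angular":[0,0,0]},
  ],
)

```text
time_s: 10.5
tcp_pos: [0.4602, 0.1886, -0.0038]
ee_rot: [[-0.998, 0.064, 0.001], [0.064, 0.998, 0.001], [-0.001, 0.001, -1.0]]
wrist_force: [-0.7, -0.2, -0.2]
gripper_width: 0.524
gripper_force: 0.0
```

Call:
move_arm(
  series=[
    {"grip":0.52,"xyz":[0,0,1],"angular":[0,0,0]},
    {"grip":0.52,"xyz":[0,0,2],"angular":[0,0,0]},
  ],
)

```text
time_s: 10.7
tcp_pos: [0.4601, 0.1885, -0.0061]
ee_rot: [[-0.998, 0.064, 0.0], [0.064, 0.998, 0.0], [-0.0, 0.0, -1.0]]
wrist_force: [-1.2, 0.2, -0.3]
gripper_width: 0.518
gripper_force: 0.0
```

Call:
move_arm(
  series=[
    {"grip":0.52,"xyz":[0,0,1],"angular":[0,0,0]},
    {"grip":0.52,"xyz":[0,0,1.5],"angular":[0,0,0]},
  ],
)

```text
time_s: 10.9
tcp_pos: [0.46, 0.1885, -0.0078]
ee_rot: [[-0.998, 0.064, -0.0], [0.064, 0.998, -0.0], [0.0, -0.0, -1.0]]
wrist_force: [-0.4, 0.8, 1.3]
gripper_width: 0.524
gripper_force: 0.0
```

Call:
move_arm(
  series=[
    {"grip":0.52,"xyz":[0,0,1],"angular":[0,0,0]},
    {"grip":0.52,"xyz":[0,0,1.5],"angular":[0,0,0]},
  ],
)

```text
time_s: 11.1
tcp_pos: [0.4601, 0.1885, -0.0092]
ee_rot: [[-0.998, 0.064, -0.0], [0.064, 0.998, -0.0], [0.0, -0.0, -1.0]]
wrist_force: [-0.1, 0.9, -0.2]
gripper_width: 0.519
gripper_force: 0.0
```

Call:
move_arm(
  series=[
    {"grip":0.52,"xyz":[0,0,1],"angular":[0,0,0]},
    {"grip":0.52,"xyz":[0,0,1.5],"angular":[0,0,0]},
  ],
)

```text
time_s: 11.3
tcp_pos: [0.46, 0.1885, -0.0107]
ee_rot: [[-0.998, 0.064, -0.0], [0.064, 0.998, -0.0], [0.0, -0.0, -1.0]]
wrist_force: [0.4, -0.3, -0.0]
gripper_width: 0.523
gripper_force: 0.0
```

Call:
move_arm(
  series=[
    {"grip":0.52,"xyz":[0,0,1],"angular":[0,0,0]},
    {"grip":0.52,"xyz":[0,0,1.5],"angular":[0,0,0]},
  ],
)

```text
time_s: 11.5
tcp_pos: [0.4601, 0.1886, -0.0118]
ee_rot: [[-0.998, 0.064, 0.0], [0.064, 0.998, -0.0], [-0.0, -0.0, -1.0]]
wrist_force: [-1.9, -0.5, 7.8]
gripper_width: 0.521
gripper_force: 3.7
```

Call:
move_arm(
  series=[
    {"grip":0.52,"xyz":[0,0,1],"angular":[0,0,0]},
    {"grip":0.52,"xyz":[0,0,1.5],"angular":[0,0,0]},
  ],
)

```text
time_s: 11.7
tcp_pos: [0.4601, 0.1886, -0.0119]
ee_rot: [[-0.998, 0.063, 0.0], [0.063, 0.998, -0.0], [-0.0, -0.0, -1.0]]
wrist_force: [-5.3, -0.8, 18.1]
gripper_width: 0.52
gripper_force: 9.6
```

Call:
move_arm(
  series=[
    {"grip":0.52,"xyz":[0,0,1],"angular":[0,0,0]},
    {"grip":0.52,"xyz":[0,0,1.5],"angular":[0,0,0]},
  ],
)

```text
time_s: 11.9
tcp_pos: [0.4602, 0.1886, -0.0119]
ee_rot: [[-0.998, 0.063, 0.001], [0.063, 0.998, -0.0], [-0.001, -0.0, -1.0]]
wrist_force: [-9.7, -1.7, 31.3]
gripper_width: 0.52
gripper_force: 15.5
```

The fingertips touch the table at a reported z of -0.012, so the reported TCP reads about 37 mm too low. I'll allow for that from here on and go to grasp core a.

Call:
move_arm(
  series=[
    {"grip":0.52,"xyz":[0,0,-50],"angular":[0,0,0]},
    {"grip":0.52,"xyz":[0,0,-95],"angular":[0,0,0]},
    {"grip":0.52,"xyz":[-30,25,-95],"angular":[0,0,0]},
    {"grip":0.52,"xyz":[-50,43,-95],"angular":[0,0,0]},
    {"grip":0.52,"xyz":[-50,43,-80],"angular":[0,0,0]},
    {"grip":0.52,"xyz":[-50,43,-80],"angular":[0,0,0]},
  ],
)

```text
time_s: 12.5
tcp_pos: [0.5116, 0.2276, 0.063]
ee_rot: [[-0.998, 0.065, -0.004], [0.065, 0.998, -0.002], [0.003, -0.002, -1.0]]
wrist_force: [-0.0, 0.2, -1.5]
gripper_width: 0.52
gripper_force: 0.0
```

```bash
python3 -c "
from h import *
plan([(.513,.2285,.0145)],86.3)"
```

```text
t 12.5 tcp [0.5116 0.2276 0.063 ] j6 -134.2 F [-0.   0.2 -1.5] w 45.3
turn [-0.0023 -0.0035 -0.0004]
(0.513, 0.2285, 0.0145) -> [-1.5  1.1 48.5]
```

Call:
move_arm(
  series=[
    {"grip":0.52,"xyz":[0,0,15],"angular":[0,0,0]},
    {"grip":0.52,"xyz":[0,0,30],"angular":[0,0,0]},
    {"grip":0.52,"xyz":[0,0,42],"angular":[0,0,0]},
    {"grip":0.52,"xyz":[0,0,49],"angular":[0,0,0]},
    {"grip":0.52,"xyz":[0,0,49],"angular":[0,0,0]},
    {"grip":0.3,"xyz":[0,0,49],"angular":[0,0,0]},
    {"grip":0.3,"xyz":[0,0,49],"angular":[0,0,0]},
    {"grip":0.3,"xyz":[0,0,49],"angular":[0,0,0]},
    {"grip":0.3,"xyz":[0,0,49],"angular":[0,0,0]},
  ],
)

```text
time_s: 13.4
tcp_pos: [0.5131, 0.2285, 0.0165]
ee_rot: [[-0.998, 0.064, 0.001], [0.064, 0.998, 0.001], [-0.001, 0.001, -1.0]]
wrist_force: [-0.5, -0.7, 2.3]
gripper_width: 0.329
gripper_force: 30.0
```

```bash
python3 -c "
from h import *
plan([(.5723-.015,.2319+.001,.0145),(.5723-.004,.2319+.0003,.0145)],86.3)"
```

```text
t 13.4 tcp [0.5131 0.2285 0.0165] j6 -134.2 F [-0.5 -0.7  2.3] w 28.7
turn [0.0008 0.001  0.0006]
(0.5573, 0.2329, 0.0145) -> [-43.8   7.2   2.1]
(0.5683, 0.2322, 0.0145) -> [-54.8   7.2   2.1]
```

Call:
move_arm(
  series=[
    {"grip":0.3,"xyz":[-8,4,0],"angular":[0,0,0]},
    {"grip":0.3,"xyz":[-18,7,0],"angular":[0,0,0]},
    {"grip":0.3,"xyz":[-30,7,0],"angular":[0,0,0]},
    {"grip":0.3,"xyz":[-42,7,0],"angular":[0,0,0]},
    {"grip":0.3,"xyz":[-50,7,0],"angular":[0,0,0]},
    {"grip":0.3,"xyz":[-54,7,0],"angular":[0,0,0]},
    {"grip":0.3,"xyz":[-56,7,0],"angular":[0,0,0]},
    {"grip":0.3,"xyz":[-56,7,0],"angular":[0,0,0]},
  ],
)

```text
time_s: 14.2
tcp_pos: [0.5697, 0.232, 0.0166]
ee_rot: [[-0.998, 0.065, -0.0], [0.065, 0.998, 0.001], [0.001, 0.001, -1.0]]
wrist_force: [-5.5, 1.9, 7.9]
gripper_width: 0.326
gripper_force: 30.2
```

Call:
move_arm(
  series=[
    {"grip":0.3,"xyz":[-1,0,0],"angular":[0,0,0]},
    {"grip":0.3,"xyz":[-2,0,0],"angular":[0,0,0]},
    {"grip":0.3,"xyz":[-2,0,0],"angular":[0,0,0]},
  ],
)

```text
time_s: 14.5
tcp_pos: [0.5705, 0.232, 0.0169]
ee_rot: [[-0.998, 0.065, -0.002], [0.065, 0.998, 0.0], [0.002, -0.0, -1.0]]
wrist_force: [-8.7, 2.7, 12.0]
gripper_width: 0.329
gripper_force: 30.3
```

Call:
move_arm(
  series=[
    {"grip":0.52,"xyz":[0,0,0],"angular":[0,0,0]},
    {"grip":0.52,"xyz":[0,0,0],"angular":[0,0,0]},
    {"grip":0.52,"xyz":[0,0,0],"angular":[0,0,0]},
    {"grip":0.52,"xyz":[0,0,-40],"angular":[0,0,0]},
    {"grip":0.52,"xyz":[25,0,-45],"angular":[0,0,0]},
    {"grip":0.02,"xyz":[55,0,-45],"angular":[0,0,0]},
    {"grip":0.02,"xyz":[55,0,-45],"angular":[0,0,0]},
    {"grip":0.02,"xyz":[55,0,-10],"angular":[0,0,0]},
    {"grip":0.02,"xyz":[55,0,15],"angular":[0,0,0]},
    {"grip":0.02,"xyz":[55,0,15],"angular":[0,0,0]},
  ],
)

```text
time_s: 15.5
tcp_pos: [0.5145, 0.2331, -0.0027]
ee_rot: [[-0.998, 0.065, -0.006], [0.065, 0.998, -0.005], [0.006, -0.005, -1.0]]
wrist_force: [-0.1, -0.0, -0.1]
gripper_width: 0.147
gripper_force: 0.0
```

```bash
python3 -c "
from h import *
d=np.array([.998,-.064]);n=np.array([.5723,.2319])
plan([(*(n-.038*d),-.004),(*(n-.031*d),-.004),(*(n-.028*d),-.004)],86.3)
from station import r
c=r.capture('top');np.savez('t7.npz',**c)
i=cv2.cvtColor(c['img'],cv2.COLOR_RGB2HSV)[205:240,150:185];print(i.shape)"
```

```text
t 15.5 tcp [ 0.5145  0.2331 -0.0027] j6 -134.5 F [-0.1 -0.  -0.1] w 12.8
turn [-0.0051 -0.0058 -0.0007]
(np.float64(0.5343760000000001), np.float64(0.23433199999999998), -0.004) -> [-19.8   2.5   1.2]
(np.float64(0.541362), np.float64(0.233884), -0.004) -> [-26.8   2.5   1.1]
(np.float64(0.5443560000000001), np.float64(0.23369199999999998), -0.004) -> [-29.8   2.5   1.1]
(35, 35, 3)
```

Call:
move_arm(
  series=[
    {"grip":0.02,"xyz":[0,2,0],"angular":[0,0,0]},
    {"grip":0.02,"xyz":[-12,2,0],"angular":[0,0,0]},
    {"grip":0.02,"xyz":[-20,2,0],"angular":[0,0,0]},
    {"grip":0.02,"xyz":[-24,2,0],"angular":[0,0,0]},
    {"grip":0.02,"xyz":[-26,2,0],"angular":[0,0,0]},
    {"grip":0.02,"xyz":[-28,2,0],"angular":[0,0,0]},
    {"grip":0.02,"xyz":[-28,2,0],"angular":[0,0,0]},
  ],
)

```text
time_s: 16.25
tcp_pos: [0.542, 0.2348, 0.0018]
ee_rot: [[-0.998, 0.065, -0.005], [0.065, 0.998, -0.002], [0.005, -0.002, -1.0]]
wrist_force: [-9.0, 1.8, 9.2]
gripper_width: 0.023
gripper_force: 6.8
```

Call:
move_arm(
  series=[
    {"grip":0.02,"xyz":[-1.5,0,0],"angular":[0,0,0]},
    {"grip":0.02,"xyz":[-1.5,0,0],"angular":[0,0,0]},
  ],
)

```text
time_s: 16.45
tcp_pos: [0.5422, 0.2345, 0.0017]
ee_rot: [[-0.998, 0.065, -0.007], [0.065, 0.998, -0.002], [0.007, -0.003, -1.0]]
wrist_force: [-12.9, 3.7, 11.4]
gripper_width: 0.018
gripper_force: 8.6
```

```bash
python3 -c "
from h import *
plan([],86.3)"
```

```text
t 16.45 tcp [0.5422 0.2345 0.0017] j6 -132.6 F [-12.9   3.7  11.4] w 1.6
turn [-0.0028 -0.0066 -0.0004]
```

Call:
move_arm(
  series=[
    {"grip":0.02,"xyz":[15,0,0],"angular":[0,0,0]},
    {"grip":0.02,"xyz":[20,0,-40],"angular":[0,0,0]},
    {"grip":0.52,"xyz":[15,-20,-70],"angular":[0,0,0]},
    {"grip":0.52,"xyz":[13,-68,-70],"angular":[0,0,0]},
    {"grip":0.52,"xyz":[13,-68,-70],"angular":[0,0,0]},
    {"grip":0.52,"xyz":[13,-68,-70],"angular":[0,0,0]},
  ],
)

```text
time_s: 17.05
tcp_pos: [0.5289, 0.1672, 0.0715]
ee_rot: [[-0.998, 0.066, 0.001], [0.066, 0.998, 0.001], [-0.001, 0.001, -1.0]]
wrist_force: [1.5, 0.3, -0.1]
gripper_width: 0.303
gripper_force: 0.0
```

```bash
python3 -c "
from h import *
plan([(.527,.1677,.0145)],86.3)"
```

```text
t 17.05 tcp [0.5289 0.1672 0.0715] j6 -128.1 F [ 1.5  0.3 -0.1] w 26.4
turn [ 0.0008  0.0011 -0.0015]
(0.527, 0.1677, 0.0145) -> [ 2.   0.3 57. ]
```

Call:
move_arm(
  series=[
    {"grip":0.52,"xyz":[2,0,8],"angular":[0,0,0]},
    {"grip":0.52,"xyz":[2,0,16],"angular":[0,0,0]},
    {"grip":0.52,"xyz":[2,0,24],"angular":[0,0,0]},
    {"grip":0.52,"xyz":[2,0,38],"angular":[0,0,0]},
    {"grip":0.52,"xyz":[2,0,50],"angular":[0,0,0]},
    {"grip":0.52,"xyz":[2,0,56],"angular":[0,0,0]},
    {"grip":0.3,"xyz":[2,0,56],"angular":[0,0,0]},
    {"grip":0.3,"xyz":[2,0,56],"angular":[0,0,0]},
    {"grip":0.3,"xyz":[2,0,56],"angular":[0,0,0]},
    {"grip":0.3,"xyz":[2,0,56],"angular":[0,0,0]},
  ],
)

```text
time_s: 18.05
tcp_pos: [0.5266, 0.1684, 0.0154]
ee_rot: [[-0.998, 0.064, 0.001], [0.064, 0.998, 0.001], [-0.001, 0.001, -1.0]]
wrist_force: [-0.4, 0.5, -1.3]
gripper_width: 0.336
gripper_force: 30.0
```

```bash
python3 -c "
from h import *
plan([(.5678-.002,.162+.0001,.0145)],86.3)"
```

```text
t 18.05 tcp [0.5266 0.1684 0.0154] j6 -128.2 F [-0.4  0.5 -1.3] w 29.2
turn [0.0006 0.0007 0.0003]
(0.5658, 0.1621, 0.0145) -> [-39.5  -3.8   0.9]
```

Call:
move_arm(
  series=[
    {"grip":0.3,"xyz":[-7,-4,0],"angular":[0,0,0]},
    {"grip":0.3,"xyz":[-16,-4,0],"angular":[0,0,0]},
    {"grip":0.3,"xyz":[-26,-4,0],"angular":[0,0,0]},
    {"grip":0.3,"xyz":[-34,-4,0],"angular":[0,0,0]},
    {"grip":0.3,"xyz":[-38,-4,0],"angular":[0,0,0]},
    {"grip":0.3,"xyz":[-39,-4,0],"angular":[0,0,0]},
    {"grip":0.3,"xyz":[-39,-4,0],"angular":[0,0,0]},
  ],
)

```text
time_s: 18.75
tcp_pos: [0.5644, 0.162, 0.0155]
ee_rot: [[-0.998, 0.065, -0.002], [0.065, 0.998, -0.0], [0.002, -0.0, -1.0]]
wrist_force: [-5.7, 1.6, 7.8]
gripper_width: 0.334
gripper_force: 30.1
```

Call:
move_arm(
  series=[
    {"grip":0.52,"xyz":[0,0,0],"angular":[0,0,0]},
    {"grip":0.52,"xyz":[0,0,0],"angular":[0,0,0]},
    {"grip":0.52,"xyz":[0,0,0],"angular":[0,0,0]},
    {"grip":0.52,"xyz":[0,0,-40],"angular":[0,0,0]},
    {"grip":0.52,"xyz":[25,0,-45],"angular":[0,0,0]},
    {"grip":0.02,"xyz":[55,0,-45],"angular":[0,0,0]},
    {"grip":0.02,"xyz":[55,0,-45],"angular":[0,0,0]},
    {"grip":0.02,"xyz":[55,0,-10],"angular":[0,0,0]},
    {"grip":0.02,"xyz":[55,0,16],"angular":[0,0,0]},
    {"grip":0.02,"xyz":[55,0,16],"angular":[0,0,0]},
  ],
)

```text
time_s: 19.75
tcp_pos: [0.5083, 0.1638, -0.0043]
ee_rot: [[-0.998, 0.065, -0.006], [0.065, 0.998, -0.004], [0.006, -0.004, -1.0]]
wrist_force: [0.5, 0.6, 0.1]
gripper_width: 0.151
gripper_force: 0.0
```

Call:
move_arm(
  series=[
    {"grip":0.02,"xyz":[-12,0,0],"angular":[0,0,0]},
    {"grip":0.02,"xyz":[-20,0,0],"angular":[0,0,0]},
    {"grip":0.02,"xyz":[-23,0,0],"angular":[0,0,0]},
    {"grip":0.02,"xyz":[-25,0,0],"angular":[0,0,0]},
    {"grip":0.02,"xyz":[-25,0,0],"angular":[0,0,0]},
  ],
)

```text
time_s: 20.25
tcp_pos: [0.5355, 0.1636, -0.0006]
ee_rot: [[-0.998, 0.065, 0.001], [0.065, 0.998, 0.0], [-0.001, 0.0, -1.0]]
wrist_force: [-0.4, 0.6, 0.7]
gripper_width: 0.019
gripper_force: 0.2
```

Call:
move_arm(
  series=[
    {"grip":0.02,"xyz":[-1,0,0],"angular":[0,0,0]},
    {"grip":0.02,"xyz":[-2,0,0],"angular":[0,0,0]},
    {"grip":0.02,"xyz":[-3,0,0],"angular":[0,0,0]},
    {"grip":0.02,"xyz":[-3,0,0],"angular":[0,0,0]},
  ],
)

```text
time_s: 20.65
tcp_pos: [0.5361, 0.163, -0.0014]
ee_rot: [[-0.998, 0.064, -0.004], [0.064, 0.998, -0.001], [0.004, -0.002, -1.0]]
wrist_force: [-4.9, 1.0, 3.4]
gripper_width: 0.019
gripper_force: 3.1
```

Call:
move_arm(
  series=[
    {"grip":0.02,"xyz":[-1.5,0,0],"angular":[0,0,0]},
    {"grip":0.02,"xyz":[-1.5,0,0],"angular":[0,0,0]},
  ],
)

```text
time_s: 20.85
tcp_pos: [0.5362, 0.1627, -0.0016]
ee_rot: [[-0.998, 0.065, -0.007], [0.065, 0.998, -0.002], [0.006, -0.003, -1.0]]
wrist_force: [-8.7, 2.3, 4.2]
gripper_width: 0.018
gripper_force: 5.0
```

Call:
move_arm(
  series=[
    {"grip":0.02,"xyz":[15,0,0],"angular":[0,0,0]},
    {"grip":0.02,"xyz":[20,0,-40],"angular":[0,0,0]},
    {"grip":0.52,"xyz":[15,-20,-75],"angular":[0,0,0]},
    {"grip":0.52,"xyz":[12,-69,-75],"angular":[0,0,0]},
    {"grip":0.52,"xyz":[12,-69,-75],"angular":[0,0,0]},
    {"grip":0.52,"xyz":[12,-69,-75],"angular":[0,0,0]},
  ],
)

```text
time_s: 21.45
tcp_pos: [0.5238, 0.0946, 0.0744]
ee_rot: [[-0.998, 0.066, 0.002], [0.066, 0.998, 0.001], [-0.002, 0.001, -1.0]]
wrist_force: [0.1, -0.1, -0.5]
gripper_width: 0.298
gripper_force: 0.0
```

```bash
python3 -c "
from h import *
plan([(.524,.0948,.0145)],86.3)"
```

```text
t 21.45 tcp [0.5238 0.0946 0.0744] j6 -121.5 F [ 0.1 -0.1 -0.5] w 25.9
turn [ 0.0007  0.0017 -0.0013]
(0.524, 0.0948, 0.0145) -> [-0.1  0.2 59.9]
```

Call:
move_arm(
  series=[
    {"grip":0.52,"xyz":[0,0,8],"angular":[0,0,0]},
    {"grip":0.52,"xyz":[0,0,16],"angular":[0,0,0]},
    {"grip":0.52,"xyz":[0,0,24],"angular":[0,0,0]},
    {"grip":0.52,"xyz":[0,0,40],"angular":[0,0,0]},
    {"grip":0.52,"xyz":[0,0,52],"angular":[0,0,0]},
    {"grip":0.52,"xyz":[0,0,59],"angular":[0,0,0]},
    {"grip":0.3,"xyz":[0,0,59],"angular":[0,0,0]},
    {"grip":0.3,"xyz":[0,0,59],"angular":[0,0,0]},
    {"grip":0.3,"xyz":[0,0,59],"angular":[0,0,0]},
    {"grip":0.3,"xyz":[0,0,59],"angular":[0,0,0]},
  ],
)

```text
time_s: 22.45
tcp_pos: [0.5235, 0.0954, 0.0154]
ee_rot: [[-0.998, 0.064, 0.001], [0.064, 0.998, 0.001], [-0.001, 0.001, -1.0]]
wrist_force: [0.1, 0.4, -0.0]
gripper_width: 0.333
gripper_force: 29.9
```

```bash
python3 -c "
from h import *
plan([(.5612,.0922,.0145)],86.3)"
```

```text
t 22.45 tcp [0.5235 0.0954 0.0154] j6 -121.5 F [ 0.1  0.4 -0. ] w 28.9
turn [0.0006 0.0009 0.0003]
(0.5612, 0.0922, 0.0145) -> [-37.8  -0.8   0.9]
```

Call:
move_arm(
  series=[
    {"grip":0.3,"xyz":[-7,-1,0],"angular":[0,0,0]},
    {"grip":0.3,"xyz":[-16,-1,0],"angular":[0,0,0]},
    {"grip":0.3,"xyz":[-26,-1,0],"angular":[0,0,0]},
    {"grip":0.3,"xyz":[-32,-1,0],"angular":[0,0,0]},
    {"grip":0.3,"xyz":[-36,-1,0],"angular":[0,0,0]},
    {"grip":0.3,"xyz":[-37,-1,0],"angular":[0,0,0]},
    {"grip":0.3,"xyz":[-37,-1,0],"angular":[0,0,0]},
  ],
)

```text
time_s: 23.15
tcp_pos: [0.5596, 0.092, 0.0154]
ee_rot: [[-0.998, 0.065, -0.002], [0.065, 0.998, -0.0], [0.002, -0.0, -1.0]]
wrist_force: [-2.9, 1.6, 6.1]
gripper_width: 0.328
gripper_force: 30.2
```

Call:
move_arm(
  series=[
    {"grip":0.52,"xyz":[0,0,0],"angular":[0,0,0]},
    {"grip":0.52,"xyz":[0,0,0],"angular":[0,0,0]},
    {"grip":0.52,"xyz":[0,0,0],"angular":[0,0,0]},
    {"grip":0.52,"xyz":[0,0,-40],"angular":[0,0,0]},
    {"grip":0.52,"xyz":[25,0,-45],"angular":[0,0,0]},
    {"grip":0.02,"xyz":[55,0,-45],"angular":[0,0,0]},
    {"grip":0.02,"xyz":[55,0,-45],"angular":[0,0,0]},
    {"grip":0.02,"xyz":[55,0,-10],"angular":[0,0,0]},
    {"grip":0.02,"xyz":[55,0,16],"angular":[0,0,0]},
    {"grip":0.02,"xyz":[55,0,16],"angular":[0,0,0]},
  ],
)

```text
time_s: 24.15
tcp_pos: [0.503, 0.0942, -0.0042]
ee_rot: [[-0.998, 0.065, -0.007], [0.065, 0.998, -0.003], [0.006, -0.004, -1.0]]
wrist_force: [-0.4, 0.3, 0.1]
gripper_width: 0.151
gripper_force: 0.0
```

Call:
move_arm(
  series=[
    {"grip":0.02,"xyz":[-12,0,0],"angular":[0,0,0]},
    {"grip":0.02,"xyz":[-20,0,0],"angular":[0,0,0]},
    {"grip":0.02,"xyz":[-23,0,0],"angular":[0,0,0]},
    {"grip":0.02,"xyz":[-25,0,0],"angular":[0,0,0]},
    {"grip":0.02,"xyz":[-25,0,0],"angular":[0,0,0]},
  ],
)

```text
time_s: 24.65
tcp_pos: [0.53, 0.0937, -0.0007]
ee_rot: [[-0.998, 0.065, -0.0], [0.065, 0.998, 0.0], [0.0, 0.0, -1.0]]
wrist_force: [-3.0, 0.9, 1.2]
gripper_width: 0.022
gripper_force: 1.2
```

Call:
move_arm(
  series=[
    {"grip":0.02,"xyz":[-1,0,0],"angular":[0,0,0]},
    {"grip":0.02,"xyz":[-2,0,0],"angular":[0,0,0]},
    {"grip":0.02,"xyz":[-3,0,0],"angular":[0,0,0]},
    {"grip":0.02,"xyz":[-3,0,0],"angular":[0,0,0]},
  ],
)

```text
time_s: 25.05
tcp_pos: [0.5302, 0.0929, -0.0016]
ee_rot: [[-0.998, 0.065, -0.006], [0.065, 0.998, -0.002], [0.006, -0.002, -1.0]]
wrist_force: [-7.2, 2.4, 3.1]
gripper_width: 0.022
gripper_force: 3.9
```

Call:
move_arm(
  series=[
    {"grip":0.02,"xyz":[20,0,0],"angular":[0,0,0]},
    {"grip":0.02,"xyz":[25,0,-45],"angular":[0,0,0]},
    {"grip":0.5,"xyz":[25,0,-95],"angular":[0,0,0.14]},
    {"grip":0.5,"xyz":[25,-40,-120],"angular":[0,0,0.28]},
    {"grip":0.5,"xyz":[15,-85,-135],"angular":[0,0,0.42]},
    {"grip":0.5,"xyz":[-5,-125,-135],"angular":[0,0,0.56]},
    {"grip":0.5,"xyz":[-25,-165,-135],"angular":[0,0,0.7]},
    {"grip":0.5,"xyz":[-45,-205,-135],"angular":[0,0,0.84]},
    {"grip":0.5,"xyz":[-60,-235,-135],"angular":[0,0,0.98]},
    {"grip":0.5,"xyz":[-60,-235,-135],"angular":[0,0,1.12]},
  ],
)

```text
time_s: 26.05
tcp_pos: [0.5801, -0.1487, 0.134]
ee_rot: [[-0.368, 0.93, 0.003], [0.93, 0.368, -0.002], [-0.003, 0.002, -1.0]]
wrist_force: [0.0, 0.8, -0.2]
gripper_width: 0.494
gripper_force: 0.0
```

```bash
python3 -c "
from h import *
plan([(.610,-.147,.133),(.610,-.147,.080)],13.5)
from station import r
o=[]
for n,(x,y,w) in (('top',(140,150,100)),('scene',(180,180,100))):
    c=r.capture(n);np.savez('f_'+n+'.npz',**c);o.append(cv2.resize(cv2.cvtColor(c['img'],cv2.COLOR_RGB2BGR)[y:y+w,x:x+w],(400,400),interpolation=cv2.INTER_CUBIC))
cv2.imwrite('pics/t8.png',np.hstack(o))"
```

```text
t 26.05 tcp [ 0.5801 -0.1487  0.134 ] j6 -159.6 F [ 0.   0.8 -0.2] w 43.0
turn [0.0025 0.0024 0.1409]
(0.61, -0.147, 0.133) -> [-9.4 28.5  1. ]
(0.61, -0.147, 0.08) -> [-9.3 28.4 54. ]
```

View pics/t8.png

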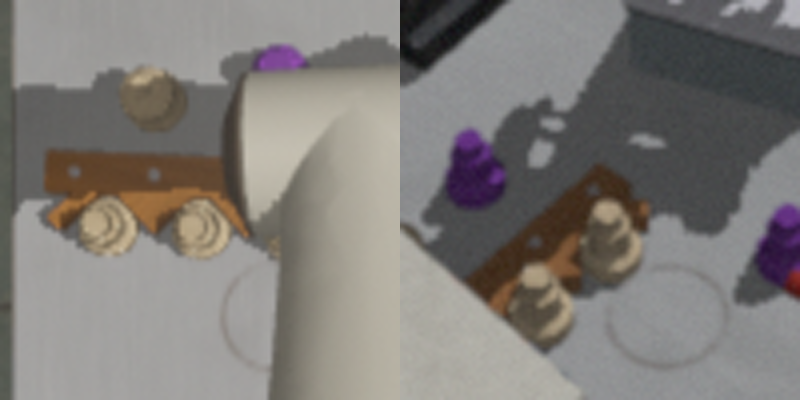

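The final picture shows cores a, b and c standing upright in their notches: (106,228) and (201,229) in the top view, and (610,258) for c in the scene view. I'll check their positions numerically.

```bash
python3 -c "
from h import *
c=cam('f_top');s=cam('f_scene')
th=np.radians(-3.7);R=np.array([[np.cos(th),-np.sin(th)],[np.sin(th),np.cos(th)]]);t=np.array([.5911,.1605])
f=lambda c,u,v,z:(R.T@(ray(c,(u-.4,v-.4),z)-t)).round(4)
print('a',f(c,140+106/4,150+228/4,.012),'b',f(c,140+201/4,150+229/4,.012))
print('scene top b',f(s,180+134/4,180+270/4,.055),'top c',f(s,180+205/4,180+206/4,.055),'tooth tips top',f(c,140+153/4,150+232/4,.022),f(c,140+247/4,150+236/4,.022))
"
```

```text
a [-0.0248  0.0727] b [-0.0229  0.0012]
scene top b [-0.022   0.0006] top c [-0.0219 -0.0692] tooth tips top [-0.027   0.0352] [-0.0273 -0.035 ]
```

Call:
move_arm(
  series=[
    {"grip":0.5,"xyz":[-5,15,0],"angular":[0,0,0.08]},
    {"grip":0.5,"xyz":[-9,28,0],"angular":[0,0,0.141]},
    {"grip":0.5,"xyz":[-9,28,10],"angular":[0,0,0.141]},
    {"grip":0.5,"xyz":[-9,28,22],"angular":[0,0,0.141]},
    {"grip":0.5,"xyz":[-9,28,34],"angular":[0,0,0.141]},
    {"grip":0.5,"xyz":[-9,28,41],"angular":[0,0,0.141]},
    {"grip":0.5,"xyz":[-9,28,44],"angular":[0,0,0.141]},
    {"grip":0.5,"xyz":[-9,28,44],"angular":[0,0,0.141]},
  ],
)

```text
time_s: 26.95
tcp_pos: [0.6068, -0.1425, 0.0893]
ee_rot: [[-0.244, 0.97, -0.001], [0.97, 0.244, -0.0], [0.0, -0.001, -1.0]]
wrist_force: [-0.8, 0.6, 0.2]
gripper_width: 0.498
gripper_force: 0.0
```

Call:
move_arm(
  series=[
    {"grip":0.0,"xyz":[0,0,0],"angular":[0,0,0]},
    {"grip":0.0,"xyz":[0,0,0],"angular":[0,0,0]},
    {"grip":0.0,"xyz":[0,0,0],"angular":[0,0,0]},
    {"grip":0.0,"xyz":[0,0,0],"angular":[0,0,0]},
    {"grip":0.0,"xyz":[0,0,0],"angular":[0,0,0]},
  ],
)

```text
time_s: 27.45
tcp_pos: [0.6087, -0.1422, 0.0903]
ee_rot: [[-0.243, 0.97, 0.004], [0.97, 0.243, 0.0], [-0.001, 0.004, -1.0]]
wrist_force: [3.4, 1.6, -5.6]
gripper_width: 0.135
gripper_force: 29.9
```

```bash
python3 -c "
from h import *
plan([(.610,-.147,.091)],13.5)
from station import r
c=cam('f_top');h=cv2.cvtColor(c['img'],cv2.COLOR_RGB2HSV)
for n,(x0,x1) in dict(a=(158,176),b=(181,201)).items():
    k=h[196:216,x0:x1];m=((k[...,1]<110)&(k[...,1]>45)&(k[...,2]>110)&(k[...,0]<30)).astype(np.uint8)
    cs=max(cv2.findContours(m,0,2)[0],key=cv2.contourArea);(u,v),rr=cv2.minEnclosingCircle(cs);print(n,u+x0,v+196,rr,cv2.boundingRect(cs))
"
```

```text
t 27.45 tcp [ 0.6087 -0.1422  0.0903] j6 -167.6 F [ 3.4  1.6 -5.6] w 11.7
turn [0.0036 0.0006 0.0101]
(0.61, -0.147, 0.091) -> [-5.   0.1 -0.7]
a 166.60852718353271 206.09689903259277 7.489099979400635 (2, 3, 15, 15)
b 191.43288612365723 207.3590602874756 8.591156005859375 (2, 4, 18, 15)
```

Call:
move_arm(
  series=[
    {"grip":0.0,"xyz":[0,0,-1],"angular":[0,0,0]},
    {"grip":0.0,"xyz":[0,0,-2],"angular":[0,0,0]},
    {"grip":0.0,"xyz":[0,0,-3],"angular":[0,0,0]},
    {"grip":0.0,"xyz":[0,0,-4],"angular":[0,0,0]},
  ],
)

```text
time_s: 27.85
tcp_pos: [0.6071, -0.1422, 0.0913]
ee_rot: [[-0.242, 0.97, -0.001], [0.97, 0.242, 0.001], [0.001, -0.001, -1.0]]
wrist_force: [5.7, -1.4, -12.0]
gripper_width: 0.132
gripper_force: 30.1
```

Call:
move_arm(
  series=[
    {"grip":0.0,"xyz":[0,0,-1],"angular":[0,0,0]},
    {"grip":0.0,"xyz":[0,0,-2],"angular":[0,0,0]},
    {"grip":0.0,"xyz":[0,0,-3],"angular":[0,0,0]},
    {"grip":0.0,"xyz":[0,0,-4],"angular":[0,0,0]},
  ],
)

```text
time_s: 28.25
tcp_pos: [0.6076, -0.1424, 0.0986]
ee_rot: [[-0.244, 0.97, 0.001], [0.97, 0.244, -0.0], [-0.0, 0.001, -1.0]]
wrist_force: [0.6, -0.4, -2.8]
gripper_width: 0.132
gripper_force: 29.9
```

```bash
python3 -c "
from station import r
s=r.sense();print(s['tcp_pos'],s['wrist_force'])"
```

```text
[ 0.60760909 -0.14240073  0.09859685] [ 0.56699801 -0.37086575 -2.81500199]
```

Call:
move_arm(
  series=[
    {"grip":0.0,"xyz":[0,0,-2],"angular":[0,0,0]},
    {"grip":0.0,"xyz":[0,0,-4],"angular":[0,0,0]},
    {"grip":0.0,"xyz":[0,0,-6],"angular":[0,0,0]},
    {"grip":0.0,"xyz":[0,0,-8],"angular":[0,0,0]},
    {"grip":0.0,"xyz":[0,0,-10],"angular":[0,0,0]},
    {"grip":0.0,"xyz":[0,0,-11.5],"angular":[0,0,0]},
    {"grip":0.0,"xyz":[0,0,-12],"angular":[0,0,0]},
    {"grip":0.0,"xyz":[0,0,-12],"angular":[0,0,0]},
    {"grip":0.0,"xyz":[0,0,-12],"angular":[0,0,0]},
  ],
)

```text
time_s: 29.15
tcp_pos: [0.6072, -0.1425, 0.1098]
ee_rot: [[-0.243, 0.97, -0.0], [0.97, 0.243, 0.0], [0.0, -0.0, -1.0]]
wrist_force: [-0.7, -0.4, -3.5]
gripper_width: 0.128
gripper_force: 29.9
```

```bash
python3 -c "
from h import *
from station import r
s=r.sense();print(np.round(s['tcp_pos'],4),np.round(s['wrist_force'],1),np.round(s['moment'],2),s['gripper_width'])
# level/height check: bright lid mask area in scene and top vs start
for n,b in (('top',(240,140,345,240)),('scene',(225,140,310,215))):
    for c in (cam(n),r.capture(n)):
        k=c['img'][b[1]:b[3],b[0]:b[2]].astype(int);m=((k.min(2)>165)).astype(np.uint8)
        q=max(cv2.findContours(m,0,2)[0],key=cv2.contourArea);print(n,cv2.boundingRect(q),cv2.contourArea(q),cv2.minAreaRect(q))
"
```

```text
[ 0.6072 -0.1425  0.1098] [-0.7 -0.4 -3.5] [-0.1   0.04  0.02] 0.1283010429880613
top (22, 15, 66, 66) 2396.5 ((54.71278381347656, 47.65391540527344), (53.80937194824219, 54.17849349975586), 74.53878784179688)
top (16, 24, 27, 19) 407.5 ((28.994159698486328, 32.9066162109375), (17.278785705566406, 26.573150634765625), 86.42366790771484)
scene (34, 15, 41, 37) 732.5 ((54.13790512084961, 32.31170654296875), (24.948535919189453, 40.17317581176758), 27.47443199157715)
scene (44, 11, 30, 35) 447.5 ((57.20000457763672, 27.099998474121094), (21.0190372467041, 31.304948806762695), 26.56505012512207)
```

```bash
python3 -c "
from h import *
from station import r
c=r.capture('top');g=c['img'].astype(int)
hsv=cv2.cvtColor(c['img'],cv2.COLOR_RGB2HSV)
m=((g[...,0]-g[...,2]>35)&(g[...,0]>110)).astype(np.uint8)
for y in range(200,217): print(y,''.join('.#'[v] for v in m[y,150:225]))
"
```

```text
200 .....#####################################################.................
201 ....######################################################.................
202 ...######..######################...######################.................
203 ..#####....####################.....#####################..................
204 ..###.....####################.....########.###########....................
205 ..###.....###################......###################.....................
206 ...##.....##############..###.....###################......................
207 ..........##############...##.....##############.###.......................
208 ...........#############...........############...##.......................
209 ...........#############...........############............................
210 .............##########............############............................
211 ............###########.............##########.............................
212 .............########...............#########..............................
213 ..................##.................#######...............................
214 ...........................................................................
215 ...........................................................................
216 ...........................................................................
```

```bash
python3 -c "
from h import *
from station import r
def edges(c,u,v):
    g=np.mean([c['img']],0).astype(np.float32);k=g[...,0]-g[...,2]
    pts=[]
    for a in np.radians(np.arange(20,161,10)):   # lower arc, outward rays
        d=np.arange(4,12,.1);x=(u+d*np.cos(a)).astype(np.float32)[None];y=(v+d*np.sin(a)).astype(np.float32)[None]
        p=cv2.GaussianBlur(cv2.remap(k,x,y,cv2.INTER_CUBIC),(9,1),0)[0]
        i=np.argmin(np.gradient(p));
        if 5<d[i]<11.5: pts.append((x[0,i],y[0,i]))
    P=np.array(pts);rr=.0215*435.65/1.306
    from scipy.optimize import least_squares
    s=least_squares(lambda q:np.hypot(P[:,0]-q[0],P[:,1]-q[1])-rr,(u,v),loss='soft_l1',f_scale=.3)
    return s.x,np.abs(s.fun).mean(),len(P)
th=np.radians(-3.7);R=np.array([[np.cos(th),-np.sin(th)],[np.sin(th),np.cos(th)]]);t=np.array([.5911,.1605])
c=r.capture('top')
for n,u,v in(('a',167,206),('b',190.7,206.5)):
    q,e,k=edges(c,u,v);print(n,q,e,k,(R.T@(ray(c,q,.013)-t)).round(4))
"
```

```text
a [166.79139933 206.58764906] 0.250140800897186 15 [-0.0248  0.0704]
b [189.77473446 207.19658661] 0.20753583399151723 15 [-0.024   0.0012]
```

```bash
python3 -c "
from station import r
s=r.sense();print(s['time_s'],s['tcp_pos'],s['wrist_force']);print(r.finish_job())"
```

```text
29.35 [ 0.60722503 -0.14246231  0.10977773] [-0.31182538 -0.85295236 -3.48352144]
the job is handed in; nothing more can be done
None
```

I handed the job in at about 29 s: all three cores stand in their notches, pushed home until they stopped moving, and the lid is off its seal, held by the handle about 20 mm above its seat. By camera, cores a and b sit within about 1.5 mm of their seats. The lid's 20 mm is from the arm's own reading, and I checked that it is level only roughly.

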